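Turn an enclosure cover over and clamp it mouth-down in its labelling nest

TASK

The grey enclosure cover lies with its open side up. Turn it over (you will have to stand it on its end and take it again), set it down, without dropping it, open side down in the pocket of the aluminium nest, flat on the pocket's floor, and let go; then push the nest's slide up against it until the cover is snug between the jaw and the fixed stop, ready for its label. Leave the label roll and the small jar where they are.

Things in the scene. Friction and masses are not known exactly. Their poses are not given: they have to be found in the camera images.
- cover: loose grey plastic enclosure cover, 75 to 140 g: a box 60 mm long (its x), 44 wide (y), 50 high (z), walls 4 mm, closed on one 60 x 44 face, open on the other, four screw bosses inside. Origin: centre of the closed face's outside; z points out through the open mouth (up at the start). Flat-sided: stands steadily on a 44 x 50 end. Symmetric: either end may face the stop
- cover_middle (a point): the middle of the cover's 60 x 44 x 50 mm box, 25 mm from the closed face; axes as the cover's
- nest: aluminium nest fixed on the desk, base 172 x 80 x 6 mm (x -128 to +44). Origin: on the desk, under the middle of the clamped cover; z up. Pocket: floor 6 mm up, 49 mm wide (y) between side walls with tops 14 mm up and 3 mm lead-in bevels (outer faces y = +-36.5). At x = +30 mm the face of the dark fixed stop (46 wide, 10 thick, top 31.5 mm up); from -x the slide's jaw faces it
- slide (a joint): travel of the nest's slide along the nest's +x, m: 0 = fully back, where it starts within 8 mm. The jaw's face is at nest x = -58 mm + travel, so it meets a cover that is against the stop at 0.028 (mechanical end 0.031). Stays where left; friction about 1.5 N
- slide_grip (a point): middle of the top of the slide's upright black finger post (14 mm along x, 16 along y; top 45 mm, foot 14.5 mm above the desk), 34 mm behind the jaw's face; axes as the nest's; moves with the slide. Beside the post nothing is higher than 14.5 mm; the jaw's top is 32.5 mm up
- label_roll: bystander: roll of white labels lying flat, 121 mm across, 52 mm high; origin under its centre
- small_jar: bystander: little brown jar with white lid, 45 mm across, 52 mm high; origin under its centre

How it is judged:
On the way, in this order (a step that is already met when the one before it is completed fails the run):
1. the cover sits open side down on the pocket's floor, the slide still open, and is released (angle between cover's own z axis and vertical above 3.07 rad and z of cover_middle in the frame of nest between 0.028 and 0.034 m and y of cover_middle in the frame of nest between -0.005 and 0.005 m and angle between the x axis of cover and the x axis of nest, either way round below 0.1 rad and contact force between the fingers and cover below 0.05 N and value of joint slide below 0.024 m), for 0.2 s.
2. the slide is pushed up and the cover is snug between jaw and stop (angle between cover's own z axis and vertical above 3.07 rad and z of cover_middle in the frame of nest between 0.028 and 0.034 m and y of cover_middle in the frame of nest between -0.005 and 0.005 m and angle between the x axis of cover and the x axis of nest, either way round below 0.1 rad and value of joint slide above 0.0258 m and x of cover_middle in the frame of nest above -0.0025 m), for 0.1 s.
At the end, for the whole second after the job is handed in: The cover rests open side down (within 4 degrees) on the pocket floor (3 mm), in line with the pocket (5 mm across, 6 degrees), within 2.5 mm of the fixed stop, with the slide closed on it (travel over 25.8 mm); roll and jar are within 30 mm of where they stood (all of step 2 and x of cover_middle in the frame of nest below 0.0025 m and linear speed of cover below 0.01 m/s and distance of each of label_roll, small_jar from where it was at the start of the episode below 0.03 m); the robot touches nothing.
It fails at once if the cover is dropped open side down (falls from the fingers at over 0.6 m/s, that is from about 20 mm) (angle between cover's own z axis and vertical above 2.6 rad and linear speed of cover above 0.6 m/s and contact force between the fingers and cover below 0.05 N).
It fails at once if the label roll or the jar is pushed more than 30 mm (distance of any of label_roll, small_jar from where it was at the start of the episode above 0.03 m).
It also fails if it takes over 58 s, if anything falls off the work surface, if the arm or the gripper's body presses on something with over 40 N, if the wrist force passes 120 N, or if a joint passes its speed limit or range.

ROBOT

A 7-joint arm with a two-finger parallel gripper is mounted at the origin on the work surface; the furniture and walls round the work are solid. World frame = base frame: x ahead of the robot, y to its left, z up, the work surface at z = 0. Lengths are in m, angles in rad, forces in N, time in s.
With the tool pointing down it reaches from about 0.35 to 0.9 m from the base axis. Payload 19.9 kg.
Tool frame: the origin (TCP) lies at the very end of the fingers, on their centre line; the grasp point (between the pads) lies bot.hold_point_z behind it (bot.hold_point_z is the distance from the TCP to the grasp point, in m); z points along the fingers, y is the line along which they close (so a half turn about z gives the same grasp; the last joint's range is limited). The gripper opens to 94 mm and grips with 3 to 60 N. Pads are 16 mm wide; open, the fingers measure 119 mm over their backs; the gripper's body (75 mm by 177 mm) begins 78 mm behind the grasp point.
Start: joints at [1.196, 0.417, -0.01, 1.614, 0.005, 1.111, -0.053], TCP at [0.205, -0.59, 0.205] pointing down, gripper open.
Joint ranges: [-2.81, 2.81], [-0.39, 2.02], [-1.27, 1.25], [0.06, 2.57], [-1.19, 4.33], [0.19, 2], [-2.82, 2.82]. Speed limits (rad/s): [1.89, 1.89, 2.39, 2.39, 3.01, 3.01, 3.01].

INTERFACE

Orientations are given as a unit quaternion [w, x, y, z].
In Python, from plant import bot gives the robot as it stands.
- The arm moves only by the tool run_rows, called after "Request:" as name(argument=value, ...) on one line, values as JSON. Schema: {"type":"object","properties":{"deltas":{"type":"object","properties":{"x":{"type":"array","items":{"type":"number"},"minItems":1,"maxItems":10},"y":{"type":"array","items":{"type":"number"},"minItems":1,"maxItems":10},"z":{"type":"array","items":{"type":"number"},"minItems":1,"maxItems":10},"wx":{"type":"array","items":{"type":"number"},"minItems":1,"maxItems":10},"wy":{"type":"array","items":{"type":"number"},"minItems":1,"maxItems":10},"wz":{"type":"array","items":{"type":"number"},"minItems":1,"maxItems":10},"aperture":{"type":"array","items":{"type":"number"},"minItems":1,"maxItems":10}},"additionalProperties":false,"required":["x","y","z","wx","wy","wz","aperture"]},"force":{"type":"number"},"only":{"type":"string"},"quiet":{"type":"boolean"},"lines":{"type":"string"}},"required":["deltas"],"additionalProperties":false}. deltas is an object with one list for each field, all of the same length, 1 to 10, a row being the entries at one place: x, y, z (the shift in units of 5 mm), wx, wy, wz (a rotation vector in units of 0.1 rad), aperture (the finger opening in m); each row is the pose to reach, as a shift and turn from the pose commanded when the call began, along the tool's axes at that moment; what a row does not reach only later rows make up. A row lasts 1/10 s, in which the tool goes at most 0.05 m and 0.15 rad, less where a joint would pass 70% of its speed; a pose out of reach is approached as far as the arm can. The fingers move at their own pace and stop on an object; force is the grip in N (left out, the last holds). Time passes only in rows, so rows that do not move let the fingers close. The tool returns the time, the measured TCP pose, the force, the opening and the grip force at its end. only (a regular expression) keeps the lines of the reply that match it, lines (a string "A,B") keeps lines A to B, and quiet returns only ok. Input that does not fit is refused with a message, and nothing moves.
- bot.get_state(): the state, without advancing time (a new reading comes with each control period).
- bot.capture(name): name is "scene" or "top" or "wrist"; returns a dict with "color" (480x640x3 uint8, blue, green, red), "camera_matrix" (3x3 intrinsics, pixels), "extrinsics" (4x4, takes a point from world to camera coordinates); the wrist camera has in their place "T_tool_cam" (4x4, takes a point from camera to tool coordinates, whose origin is the TCP and whose axes are the flange's). Camera axes: x right, y down, z forward; pixel columns grow to the right and rows downward; lengths in m; the calibration is good to about 2 mm. A picture is of the moment at which its call begins: read the wrist's pose just before it. There is no depth.
- bot.job_done(): hands the job in; it is judged then, once.
The state is a dict: "time_s": time; "joint_positions": joint angles; "dq": joint speeds; "tau": joint torques, N m; "tcp_pos": TCP position; "tool_rot": TCP orientation; "force": force on the tool from outside, world axes, zero at the start; "wrist_torque": the same for the moment, N m; "finger_gap": finger opening in m; "grasp_force": force on a finger pad.
Only numpy, scipy, OpenCV 4.12 (cv2) and the standard library are available. Lean on these libraries where they do the work, as an engineer would, in place of code of your own. Each camera call takes 0.05 s, during which the arm holds its last target. There are 200 camera calls.

## Working session

There is one attempt and no reset: what is moved stays moved. The work goes in short steps, Python scripts to look and compute and a tool call to move; the robot and the scene stay as the last step left them, time stands still between calls to the robot, and variables do not carry over. Pictures are saved under pics/ and viewed, at most 10 in all, crops included, and the job is handed in when it is done.

```bash
ls; mkdir -p pics; python3 - <<'E'
from plant import bot
import cv2,numpy as np
s=bot.get_state();print(s, bot.hold_point_z)
for n in("scene","top"):
    c=bot.capture(n);cv2.imwrite(f"pics/{n}0.png",c["color"]);print(n,c["camera_matrix"].tolist(),np.round(c["extrinsics"],4).tolist())
w=bot.capture("wrist");print(w["camera_matrix"].tolist(),np.round(w["T_tool_cam"],4).tolist())
E
```

```text
pics
plant.py
{'time_s': 0.0, 'joint_positions': array([ 1.19548077,  0.41796792, -0.01031473,  1.6141681 ,  0.00474553,
        1.11070796, -0.05298828]), 'dq': array([ 5.00374752e-04, -7.48215416e-05, -7.51448410e-04,  1.89436952e-03,
        8.66027645e-04,  9.08500455e-04, -1.90954348e-04]), 'tau': array([-1.38127434e-04, -8.51255822e+01,  6.39524739e-01, -4.25999057e+01,
       -4.87163058e-02,  1.86588778e-02,  1.52956527e-04]), 'tcp_pos': array([ 0.20463887, -0.59014801,  0.20483159]), 'tool_rot': array([-5.91995663e-04,  9.86098788e-01,  1.66158967e-01, -1.64472523e-04]), 'force': array([-0.2493954 ,  0.22241798, -0.95303827]), 'wrist_torque': array([0.02539418, 0.01248028, 0.00957972]), 'grasp_force': 0.0, 'finger_gap': 0.09378518858166507} 0.0188
scene [[509.92593760485556, 0.0, 314.7026374133857], [0.0, 509.92593760485556, 245.6797614675253], [0.0, 0.0, 1.0]] [[-0.8314, -0.5556, -0.0099, 0.4465], [-0.4285, 0.6523, -0.6252, 0.2838], [0.3538, -0.5155, -0.7804, 0.703], [0.0, 0.0, 0.0, 1.0]]
top [[462.64091438776626, 0.0, 310.14365090482437], [0.0, 462.64091438776626, 233.98760277380322], [0.0, 0.0, 1.0]] [[0.0288, -0.9995, -0.0103, -0.0085], [-0.9955, -0.0278, -0.0903, 0.5679], [0.09, 0.0129, -0.9959, 0.8547], [0.0, 0.0, 0.0, 1.0]]
[[403.1723641276364, 0.0, 319.5685248811504], [0.0, 403.1723641276364, 243.73344904247915], [0.0, 0.0, 1.0]] [[0.0003, -0.96, -0.2798, 0.081], [1.0, 0.0002, 0.0005, -0.0003], [-0.0004, -0.2798, 0.96, -0.1788], [0.0, 0.0, 0.0, 1.0]]
```

View pics/scene0.png

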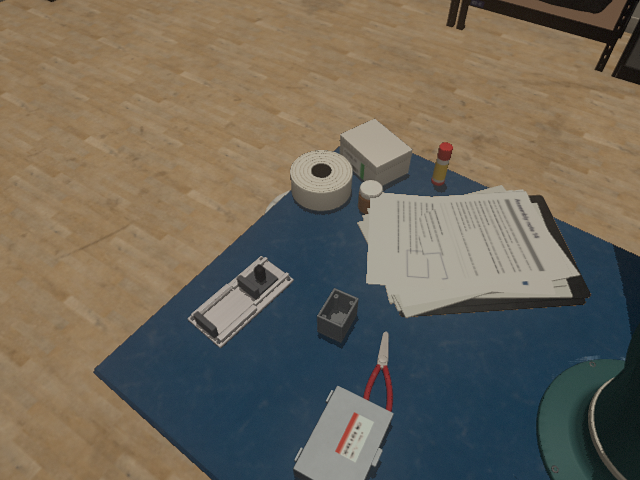

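View pics/top0.png

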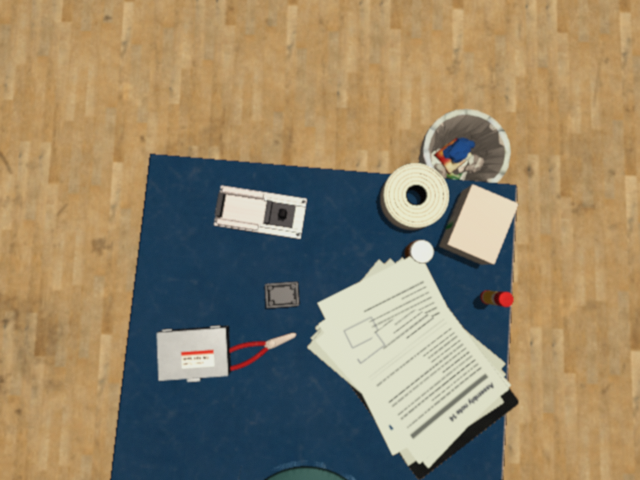

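The scene shows the cover open side up at about (338,317), and the nest at (240,300) with its post at (260,270). In the top view the cover is at (281,295). The nest's stop end is at its left (218,205) and the slide and post are at its right (283,214), so nest +x is roughly world +y.

```bash
cat > h.py <<'E'
import numpy as np,cv2
from scipy.spatial.transform import Rotation as R
from plant import bot
def Rq(q): return R.from_quat(np.r_[q[1:],q[0]]).as_matrix()
def cap(n):
    s=bot.get_state();c=bot.capture(n);K=c["camera_matrix"]
    if n=="wrist":
        T=np.eye(4);T[:3,:3]=Rq(s["tool_rot"]);T[:3,3]=s["tcp_pos"];T=T@c["T_tool_cam"]
    else: T=np.linalg.inv(c["extrinsics"])
    return c["color"],K,T
def ray(K,T,p):
    d=T[:3,:3]@np.linalg.solve(K,np.r_[p,1.]);return T[:3,3],d/np.linalg.norm(d)
def onz(K,T,p,z):
    o,d=ray(K,T,p);return o+d*(z-o[2])/d[2]
def tri(*v):
    A=np.zeros((3,3));b=np.zeros(3)
    for K,T,p in v:
        o,d=ray(K,T,p);P=np.eye(3)-np.outer(d,d);A+=P;b+=P@o
    x=np.linalg.solve(A,b);return x,[np.linalg.norm(np.cross(x-ray(*v_)[0],ray(*v_)[1]))*1e3 for v_ in v]
def delta(pos,Rm):
    "shift (tool axes) and rotvec from present measured pose"
    s=bot.get_state();R0=Rq(s["tool_rot"]);return np.round(R0.T@(np.array(pos)-s["tcp_pos"]),4),np.round(R.from_matrix(R0.T@Rm).as_rotvec(),4)
E
python3 - <<'E'
from h import *
c,K,T=cap("top");hsv=cv2.cvtColor(c,cv2.COLOR_BGR2HSV)
for p,z in(((281,295),.05),((283,214),.045),((218,205),.0315),((221,187),.006),((307,200),.006),((300,238),.006),((214,225),.006)):print(p,c[p[1],p[0]],hsv[p[1],p[0]],onz(K,T,p,z).round(4))
E
```

```text
(281, 295) [120 127 134] [ 15  27 134] [0.4522 0.0573 0.05  ]
(283, 214) [36 36 40] [ 0 26 40] [0.6023 0.0591 0.045 ]
(218, 205) [75 77 84] [ 7 27 84] [0.6179 0.1846 0.0315]
(221, 187) [171 182 193] [ 15  29 193] [0.6576 0.1858 0.006 ]
(307, 200) [105  95  88] [108  41 105] [0.6363 0.0159 0.006 ]
(300, 238) [141 143 141] [ 60   4 143] [0.5613 0.0273 0.006 ]
(214, 225) [121 120 121] [150   2 121] [0.5821 0.1961 0.006 ]
```
Nest x axis: (from post to stop): direction ~ (0.02,0.17)->  yaw ≈ 97-ish? vector (0.6576-0.6363, 0.1858-0.0159) = (0.0213,0.1699). So nest x = (0.124,0.992), yaw 82.8°. 

Careful with the scale: shifts go in units of 5 mm and turns go in units of 0.1 rad. That gives: -0.254 m is -50.8, 0.245 m is 49, -0.67 rad is -6.7.

Request:
run_rows(deltas={"x":[49,49,49,49,49,49,49,49],"y":[-50.8,-50.8,-50.8,-50.8,-50.8,-50.8,-50.8,-50.8],"z":[0,0,0,0,0,0,0,0],"wx":[0,0,0,0,0,0,0,0],"wy":[0,0,0,0,0,0,0,0],"wz":[-6.7,-6.7,-6.7,-6.7,-6.7,-6.7,-6.7,-6.7],"aperture":[0.09,0.09,0.09,0.09,0.09,0.09,0.09,0.09]})

```text
time_s: 1.0
tcp_pos: [0.3552, -0.2654, 0.2058]
tool_rot: [0.0, 0.875, 0.484, 0.0]
force: [-0.4, -1.1, 0.0]
finger_gap: 0.0901
grasp_force: 0.0
```

```bash
python3 - <<'E'
from h import *
x=np.array([0,1.,0]);z=np.array([0,0,-1.]);print(delta([.5,.05,.22],np.c_[x,np.cross(z,x),z]),bot.get_state()["joint_positions"])
E
```

```text
(array([ 0.3442, -0.045 , -0.0141]), array([ 6.000e-04, -3.000e-04, -5.603e-01])) [ 0.88745805  0.10065193 -0.33316152  2.03304854  0.038179    1.01327394
 -0.02461805]
```

Converted, 0.344 m is 68.8, -0.045 m is -9, -0.56 rad is -5.6.

Request:
run_rows(deltas={"x":[68.8,68.8,68.8,68.8,68.8,68.8,68.8,68.8,68.8,68.8],"y":[-9,-9,-9,-9,-9,-9,-9,-9,-9,-9],"z":[-2.8,-2.8,-2.8,-2.8,-2.8,-2.8,-2.8,-2.8,-2.8,-2.8],"wx":[0,0,0,0,0,0,0,0,0,0],"wy":[0,0,0,0,0,0,0,0,0,0],"wz":[-5.6,-5.6,-5.6,-5.6,-5.6,-5.6,-5.6,-5.6,-5.6,-5.6],"aperture":[0.09,0.09,0.09,0.09,0.09,0.09,0.09,0.09,0.09,0.09]})

```text
time_s: 2.0
tcp_pos: [0.4996, 0.043, 0.2192]
tool_rot: [-0.0, 0.71, 0.704, -0.0]
force: [-0.6, -0.5, -0.1]
finger_gap: 0.0898
grasp_force: 0.0
```

```bash
python3 - <<'E'
from h import *
c,K,T=cap("wrist");cv2.imwrite("pics/w1.png",c);np.savez("w1",K=K,T=T);print(bot.get_state()["joint_positions"],T.round(3).tolist())
E
```

```text
[ 0.42548854  0.23376642 -0.65588741  1.88186205  0.16141003  1.07915867
 -0.30262322] [[1.0, -0.007, -0.003, 0.5], [-0.008, -0.96, -0.28, 0.125], [-0.001, 0.28, -0.96, 0.398], [0.0, 0.0, 0.0, 1.0]]
```

View pics/w1.png

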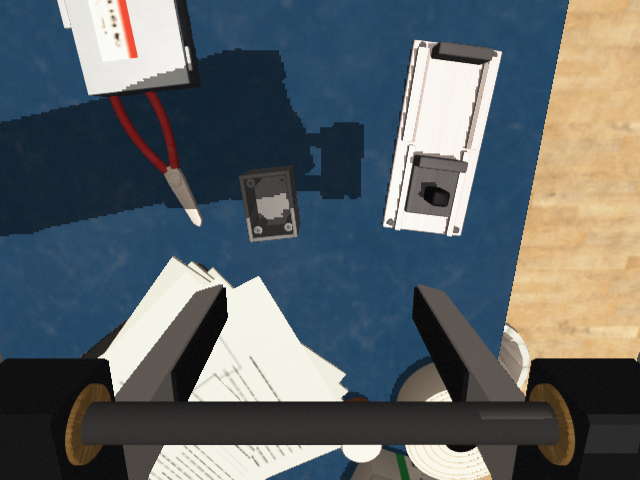

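The wrist view (right = world +x, up = world +y) shows the cover's rim centred at about (270,204). The nest is at right, with its stop at (465,52), jaw at (440,163) and post at (433,193). I'll take a second view nearer to overhead.

Converted, -0.065 m is -13, -0.05 m is -10.

Request:
run_rows(deltas={"x":[-10,-13,-13,-13],"y":[4,4,4,4],"z":[6,10,10,10],"wx":[0,0,0,0],"wy":[0,0,0,0],"wz":[0,0,0,0],"aperture":[0.09,0.09,0.09,0.09]})

```text
time_s: 2.45
tcp_pos: [0.5189, -0.0221, 0.1692]
tool_rot: [-0.0, 0.71, 0.704, -0.0]
force: [-0.4, -0.1, 0.2]
finger_gap: 0.0899
grasp_force: 0.0
```

```bash
python3 - <<'E'
from h import *
c,K,T=cap("wrist");cv2.imwrite("pics/w2.png",c);np.savez("w2",K=K,T=T)
a=cv2.imread("pics/w1.png")
# crops: cover & nest in both, cubic-zoomed 
def cr(im,x,y,w,h,s):return cv2.resize(im[y:y+h,x:x+w],None,fx=s,fy=s,interpolation=cv2.INTER_CUBIC)
for n,im in(("w1",a),("w2",c)):
    hsv=cv2.cvtColor(im,cv2.COLOR_BGR2HSV);m=(hsv[...,1]<95).astype(np.uint8)*255;m[290:]=0
    cs,_=cv2.findContours(m,cv2.RETR_EXTERNAL,cv2.CHAIN_APPROX_NONE)
    for k in cs:
        if cv2.contourArea(k)>1500:print(n,cv2.contourArea(k),cv2.boundingRect(k),cv2.approxPolyDP(k,5,True)[:,0].tolist())
cv2.imwrite("pics/w2v.png",cv2.resize(c[:320,190:610],None,fx=1.85,fy=1.85,interpolation=cv2.INTER_CUBIC))
E
```

```text
w1 1910.5 (149, 256, 119, 34) [[149, 289], [267, 288], [259, 276], [234, 288], [213, 267], [186, 265], [172, 256]]
w1 1860.0 (513, 220, 127, 70) [[639, 220], [615, 228], [626, 232], [621, 245], [632, 247], [610, 254], [609, 266], [601, 264], [597, 250], [581, 250], [557, 263], [540, 260], [555, 270], [544, 277], [520, 270], [513, 282], [565, 283], [568, 277], [568, 289], [574, 289], [575, 274], [555, 270], [562, 264], [624, 267], [627, 255], [639, 255]]
w1 1583.0 (533, 177, 107, 41) [[533, 199], [533, 205], [576, 204], [582, 216], [616, 215], [623, 206], [639, 215], [635, 200], [610, 206], [596, 202], [597, 194], [588, 198], [588, 191], [605, 185], [580, 177], [578, 192], [560, 188]]
w1 3759.0 (239, 165, 61, 78) [[292, 165], [239, 176], [251, 242], [297, 236]]
w1 16031.0 (382, 39, 121, 198) [[415, 39], [382, 225], [460, 235], [502, 52]]
w1 10443.5 (57, 0, 144, 98) [[57, 0], [89, 95], [200, 86], [185, 0], [126, 0], [137, 58], [128, 56], [116, 0]]
w2 11766.5 (57, 197, 207, 93) [[57, 289], [263, 288], [220, 220], [190, 236], [168, 212], [161, 216], [115, 197]]
w2 1643.5 (538, 155, 102, 46) [[538, 183], [586, 184], [587, 196], [606, 200], [636, 185], [639, 191], [637, 178], [626, 189], [625, 183], [607, 182], [607, 173], [595, 177], [614, 161], [589, 155], [587, 171], [540, 173]]
w2 5917.5 (191, 83, 82, 94) [[252, 83], [191, 91], [208, 176], [272, 163], [263, 94]]
w2 17338.0 (371, 0, 132, 178) [[396, 0], [371, 165], [462, 177], [502, 0]]
```

View pics/w2v.png

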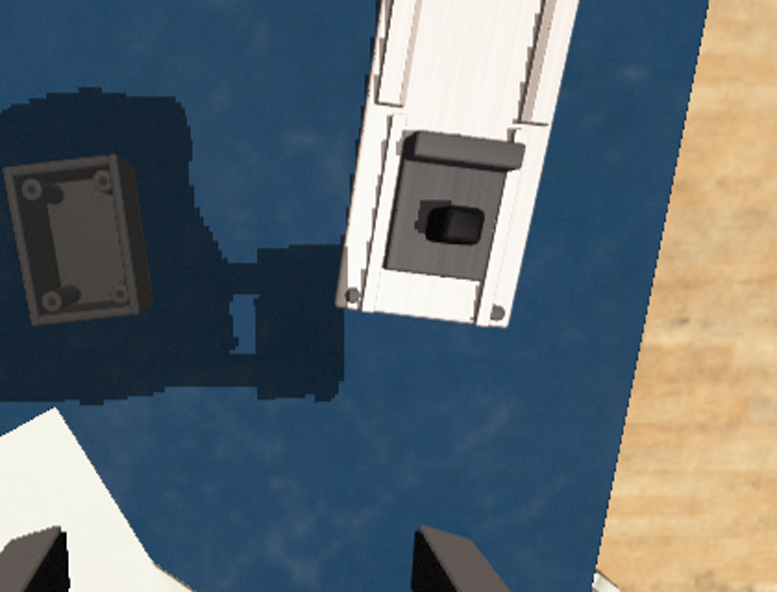

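The zoomed second view shows the cover's rim corners at full-image (193,90), (252,84), (264,169) and (208,176). The nest's rear corners are at (371,165) and (462,177), and the jaw and post are intact.

```bash
python3 - <<'E'
from h import *
V=[(np.load(f)["K"],np.load(f)["T"]) for f in("w1.npz","w2.npz")]
def t(a,b):return tri((*V[0],a),(*V[1],b))
TL=t((239.5,176.5),(192,91));BL=t((251,242),(208,175.5));BR=t((297,236),(264,169.5))
for n,p in(("TL",TL),("BL",BL),("BR",BR)):print(n,p[0].round(4),p[1])
print("len",np.linalg.norm(TL[0]-BL[0]),"wid",np.linalg.norm(BR[0]-BL[0]),"mid",((TL[0]+BR[0])/2).round(4))
for z in(.05,):
  Q=np.array([onz(*V[1],p,z) for p in((192,90.5),(252.2,84),(264.3,169.3),(208,176))]);print(Q.round(4).tolist(),Q.mean(0));e=(Q[0]-Q[3])+(Q[1]-Q[2]);print("yaw",np.degrees(np.arctan2(e[1],e[0])),np.linalg.norm(e)/2,np.linalg.norm(Q[1]-Q[0]))
print("nest rear L",t((382,225),(371,165)),"rear R",t((460,235.5),(462,177.5)))
N=np.array([onz(*V[0],p,.006) for p in((415,39),(502,52),(460,235.5),(382,225))]);print(N.round(4).tolist())
print("len",np.linalg.norm(N[0]-N[3]),np.linalg.norm(N[1]-N[2]),np.linalg.norm(N[0]-N[1]),np.linalg.norm(N[2]-N[3]))
e=N[0]-N[3]+N[1]-N[2];e/=np.linalg.norm(e);print("nestx",e,np.degrees(np.arctan2(e[1],e[0])),"origin",(N.mean(0)+e*.042).round(4))
E
```

```text
TL [0.4305 0.0838 0.0504] [np.float64(0.07032811152691008), np.float64(0.07032811152696253)]
BL [0.4373 0.026  0.0528] [np.float64(0.09752756544800517), np.float64(0.09752756544805241)]
BR [0.4778 0.0295 0.0469] [np.float64(0.43847874921733554), np.float64(0.43847874921726415)]
len 0.05829249148025307 wid 0.04102000553507384 mid [0.4541 0.0566 0.0486]
[[0.4304, 0.0842, 0.05], [0.4724, 0.088, 0.05], [0.4781, 0.0297, 0.05], [0.4365, 0.0252, 0.05]] [0.45435247 0.05679336 0.05      ]
yaw 95.66002897674544 0.05889481985316192 0.04217415357689224
nest rear L (array([ 0.56228988,  0.02731482, -0.00238768]), [np.float64(0.10246939298856975), np.float64(0.10246939298844926)]) rear R (array([6.41032723e-01, 1.63478908e-02, 3.17079067e-04]), [np.float64(0.6987647299126628), np.float64(0.6987647299125304)])
[[0.584, 0.1977, 0.006], [0.6619, 0.1866, 0.006], [0.6397, 0.0179, 0.006], [0.5609, 0.0293, 0.006]]
len 0.1699915178990151 0.1702051194859779 0.0787171152894791 0.07969177787122637
nestx [0.13316976 0.99109324 0.        ] 82.34720100276212 origin [0.6172 0.1495 0.006 ]
```

```bash
cat >> h.py <<'E'
def ori(yaw,th):
    "tool x along yaw (deg) when pointing down, then turned th (rad) about tool y"
    a=np.radians(yaw);x=np.array([np.cos(a),np.sin(a),0]);z=np.array([0,0,-1.]);return np.c_[x,np.cross(z,x),z]@R.from_rotvec([0,th,0]).as_matrix()
E
python3 - <<'E'
from h import *
for th in(.8,0):print(delta([.4544,.0568,.22],ori(95.66,th)))
E
```

```text
(array([ 0.0775, -0.0655, -0.0501]), array([ 0.0429,  0.7991, -0.1008]))
(array([ 0.0775, -0.0655, -0.0501]), array([ 2.000e-04, -1.000e-04, -1.067e-01]))
```

Request:
run_rows(deltas={"x":[8,15.6,15.6,15.6,15.6,15.6,15.6,15.6],"y":[-6,-13,-13,-13,-13,-13,-13,-13],"z":[-10,-10,-10,-10,-10,-10,-10,-10],"wx":[0,0.43,0.43,0.43,0.43,0.43,0.43,0.43],"wy":[0,8,8,8,8,8,8,8],"wz":[-1,-1,-1,-1,-1,-1,-1,-1],"aperture":[0.09,0.09,0.09,0.09,0.09,0.09,0.09,0.09]})

```text
time_s: 3.3
tcp_pos: [0.455, 0.0566, 0.2192]
tool_rot: [-0.29, 0.619, 0.681, 0.262]
force: [0.3, 0.4, -0.7]
finger_gap: 0.0903
grasp_force: 0.0
```

```bash
python3 - <<'E'
from h import *
print(bot.get_state()["joint_positions"].round(2))
for th in(.8,-.8):print(delta([.4544,.0568,.22],ori(95.66,th)))
E
```

```text
[ 0.89  0.41 -0.72  1.95 -0.54  1.18  0.57]
(array([ 0.0007, -0.0006, -0.0004]), array([ 0.0002, -0.003 , -0.0024]))
(array([ 0.0007, -0.0006, -0.0004]), array([-0.0018, -1.603 , -0.0021]))
```

Converted, -1.4 rad is -14.

Request:
run_rows(deltas={"x":[0,0,0,0,0,0,0,0,0,0],"y":[0,0,0,0,0,0,0,0,0,0],"z":[0,0,0,0,0,0,0,0,0,0],"wx":[0,0,0,0,0,0,0,0,0,0],"wy":[-14,-14,-14,-14,-14,-14,-14,-14,-14,-14],"wz":[0,0,0,0,0,0,0,0,0,0],"aperture":[0.09,0.09,0.09,0.09,0.09,0.09,0.09,0.09,0.09,0.09]})

```text
time_s: 4.3
tcp_pos: [0.4551, 0.0613, 0.2209]
tool_rot: [0.223, 0.639, 0.709, -0.197]
force: [-0.2, -0.5, -0.6]
finger_gap: 0.09
grasp_force: 0.0
```

```bash
python3 - <<'E'
from h import *
print(bot.get_state()["joint_positions"].round(2))
for th in(-.6,-.8):print(delta([.4544,.0568,.22],ori(95.66,th)))
E
```

```text
[ 0.03  0.32 -0.72  1.94  0.71  1.4  -0.89]
(array([-0.0031, -0.0012,  0.0032]), array([0.0084, 0.0045, 0.0034]))
(array([-0.0031, -0.0012,  0.0032]), array([ 0.0087, -0.1955,  0.0026]))
```

```bash
cat >> h.py <<'E'
def go(G,yaw,th,back=0):
    "delta to put the grasp point at G, drawn back along the tool"
    M=ori(yaw,th);return delta(np.array(G)+M[:,2]*(bot.hold_point_z-back),M)
E
python3 - <<'E'
from h import *
print(go([.4544,.0568,.03],95.66,-.7,.08),go([.4544,.0568,.03],95.66,-.7))
E
```

```text
(array([ 0.1107, -0.0016,  0.0986]), array([ 0.0086, -0.0955,  0.003 ])) (array([ 0.1031, -0.0023,  0.1782]), array([ 0.0086, -0.0955,  0.003 ]))
```

Converted, 0.111 m is 22.2, 0.099 m is 19.8, -0.095 rad is -0.95.

Request:
run_rows(deltas={"x":[11,22.2,22.2,22.2,22.2],"y":[0,-0.4,-0.4,-0.4,-0.4],"z":[6,12,19.8,19.8,19.8],"wx":[0.09,0.09,0.09,0.09,0.09],"wy":[-0.95,-0.95,-0.95,-0.95,-0.95],"wz":[0.03,0.03,0.03,0.03,0.03],"aperture":[0.09,0.09,0.09,0.09,0.09]})

```text
time_s: 4.8
tcp_pos: [0.4494, 0.0934, 0.076]
tool_rot: [0.25, 0.633, 0.696, -0.231]
force: [1.0, -0.1, 0.8]
finger_gap: 0.0897
grasp_force: 0.0
```

```bash
python3 - <<'E'
from h import *
print(go([.4544,.0568,.03],95.66,-.7))
E
```

```text
(array([0.0009, 0.002 , 0.0778]), array([-0.0082, -0.0057, -0.0014]))
```

Converted, 0.078 m is 15.6, 0.04 m is 8, -0.008 rad is -0.08.

Request:
run_rows(deltas={"x":[0.2,0.2,0.2,0.2,0.2,0.2,0.2,0.2],"y":[0.4,0.4,0.4,0.4,0.4,0.4,0.4,0.4],"z":[8,15.6,15.6,15.6,15.6,15.6,15.6,15.6],"wx":[-0.04,-0.08,-0.08,-0.08,-0.08,-0.08,-0.08,-0.08],"wy":[-0.03,-0.06,-0.06,-0.06,-0.06,-0.06,-0.06,-0.06],"wz":[0,0,0,0,0,0,0,0],"aperture":[0.09,0.09,0.09,0.03,0.03,0.03,0.03,0.03]}, force=25)

```text
time_s: 5.6
tcp_pos: [0.4556, 0.0445, 0.0149]
tool_rot: [0.254, 0.631, 0.695, -0.23]
force: [0.5, -0.1, 0.1]
finger_gap: 0.0535
grasp_force: 0.0
```

```bash
python3 - <<'E'
from h import *
print(go([.4544,.0568,.03],95.66,-.7))
E
```

```text
(array([-0.0002, -0.    , -0.0007]), array([-0.0007, -0.0001, -0.0022]))
```

Request:
run_rows(deltas={"x":[0,0,0,0],"y":[0,0,0,0],"z":[0,0,0,0],"wx":[0,0,0,0],"wy":[0,0,0,0],"wz":[0,0,0,0],"aperture":[0.03,0.03,0.03,0.03]})

```text
time_s: 6.0
tcp_pos: [0.4555, 0.0443, 0.0146]
tool_rot: [0.254, 0.631, 0.695, -0.23]
force: [-1.5, 1.7, 5.7]
finger_gap: 0.0439
grasp_force: 25.0
```

Request:
run_rows(deltas={"x":[-4,-7.8,-7.8],"y":[0,0,0],"z":[-4.6,-9.2,-9.2],"wx":[0,0,0],"wy":[0,0,0],"wz":[0,0,0],"aperture":[0.03,0.03,0.03]})

```text
time_s: 6.3
tcp_pos: [0.4565, 0.0445, 0.0773]
tool_rot: [0.255, 0.632, 0.695, -0.229]
force: [0.3, 0.9, -2.7]
finger_gap: 0.0441
grasp_force: 25.0
```

```bash
python3 - <<'E'
from h import *
print(go([.4554,.0568,.09],95.66,.8708-.7854),go([.4554,.0568,.09],95.66,.8708))
E
```

```text
(array([ 0.0145,  0.0001, -0.0044]), array([ 0.0029,  0.7846, -0.0036])) (array([ 0.02  ,  0.0001, -0.0177]), array([ 0.0044,  1.57  , -0.0024]))
```

Converted, 0.02 m is 4, -0.0177 m is -3.54, 1.57 rad is 15.7.

Request:
run_rows(deltas={"x":[2.9,2.9,2.9,2.9,2.9,4,4,4,4,4],"y":[0,0,0,0,0,0,0,0,0,0],"z":[-0.88,-0.88,-0.88,-0.88,-0.88,-3.54,-3.54,-3.54,-3.54,-3.54],"wx":[0.03,0.03,0.03,0.03,0.03,0.04,0.04,0.04,0.04,0.04],"wy":[7.85,7.85,7.85,7.85,7.85,15.7,15.7,15.7,15.7,15.7],"wz":[-0.03,-0.03,-0.03,-0.03,-0.03,-0.02,-0.02,-0.02,-0.02,-0.02],"aperture":[0.03,0.03,0.03,0.03,0.03,0.03,0.03,0.03,0.03,0.03]})

```text
time_s: 7.3
tcp_pos: [0.4535, 0.0695, 0.0758]
tool_rot: [-0.258, 0.631, 0.694, 0.232]
force: [-0.0, -0.7, -2.2]
finger_gap: 0.0439
grasp_force: 25.0
```

```bash
python3 - <<'E'
from h import *
print(go([.4554,.0568,.09],95.66,.8708),bot.get_state()["joint_positions"].round(2))
E
```

```text
(array([ 0.0025,  0.0006, -0.0006]), array([-0.0006,  0.1614, -0.0038])) [ 1.11  0.89 -1.15  2.04  0.13  0.81  0.09]
```

Request:
run_rows(deltas={"x":[0.5,0.5,0.5],"y":[0,0,0],"z":[0,0,0],"wx":[0,0,0],"wy":[1.6,1.62,1.62],"wz":[-0.04,-0.04,-0.04],"aperture":[0.03,0.03,0.03]})

```text
time_s: 7.6
tcp_pos: [0.4524, 0.0726, 0.0765]
tool_rot: [-0.313, 0.609, 0.673, 0.28]
force: [0.4, -0.1, -0.5]
finger_gap: 0.0441
grasp_force: 25.0
```

```bash
python3 - <<'E'
from h import *
print(go([.4554,.0568,.034],95.66,.8708),bot.get_state()["joint_positions"].round(2))
c,K,T=cap("scene");cv2.imwrite("pics/s2.png",cv2.resize(c[200:420,200:480],None,fx=2.5,fy=2.5,interpolation=cv2.INTER_CUBIC))
E
```

```text
(array([-0.0427,  0.0016,  0.0341]), array([-0.004 ,  0.0044, -0.0017])) [ 1.17  1.02 -1.17  2.01  0.09  0.86  0.17]
```

View pics/s2.png

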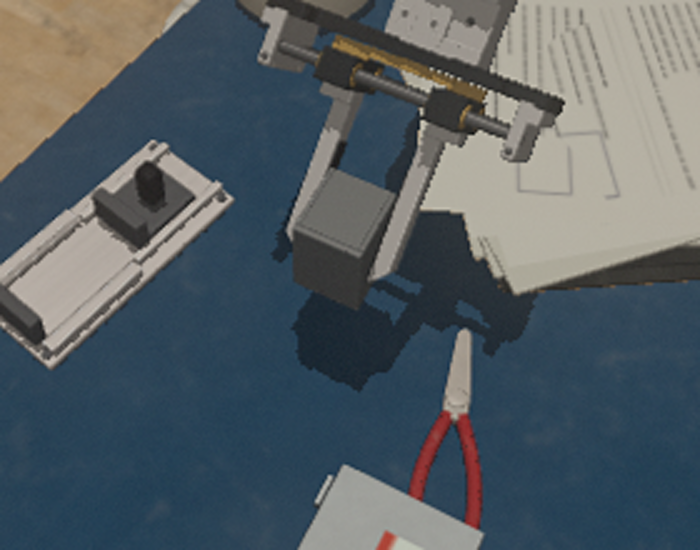

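The crop shows the cover held upright on its end, closed face towards +y at about (340,240), clear of everything. I'll lower it.

Converted, -0.043 m is -8.6, 0.034 m is 6.8, -0.004 rad is -0.04.

Request:
run_rows(deltas={"x":[-4.4,-8.6,-8.6,-8.6],"y":[0.2,0.32,0.32,0.32],"z":[3.4,6.8,6.8,6.8],"wx":[-0.02,-0.04,-0.04,-0.04],"wy":[0.02,0.04,0.04,0.04],"wz":[-0.01,-0.02,-0.02,-0.02],"aperture":[0.03,0.03,0.03,0.03]})

```text
time_s: 8.05
tcp_pos: [0.4545, 0.0712, 0.0238]
tool_rot: [-0.311, 0.608, 0.674, 0.282]
force: [0.0, 0.5, -0.8]
finger_gap: 0.0437
grasp_force: 25.0
```

```bash
python3 - <<'E'
from h import *
s=bot.get_state();M=Rq(s["tool_rot"]);print("G",s["tcp_pos"]-M[:,2]*bot.hold_point_z)
print(go([.4554,.0568,.030],95.66,.8708))
E
```

```text
G [0.45591072 0.05698781 0.03593431]
(array([-0.0045, -0.0005,  0.0037]), array([-0.0012,  0.0044,  0.0048]))
```

Request:
run_rows(deltas={"x":[-0.3,-0.46,-0.62,-0.62],"y":[0,0,0,0],"z":[0.26,0.4,0.52,0.52],"wx":[0,0,0,0],"wy":[0,0,0,0],"wz":[0,0,0,0],"aperture":[0.03,0.03,0.03,0.03]})

```text
time_s: 8.45
tcp_pos: [0.4544, 0.0704, 0.0184]
tool_rot: [-0.312, 0.608, 0.673, 0.283]
force: [-0.8, 0.3, -0.8]
finger_gap: 0.0443
grasp_force: 25.0
```

Converted, -0.0008 m is -0.16, 0.0006 m is 0.12.

Request:
run_rows(deltas={"x":[-0.16,-0.16],"y":[0,0],"z":[0.12,0.12],"wx":[0,0],"wy":[0,0],"wz":[0,0],"aperture":[0.03,0.03]})

```text
time_s: 8.65
tcp_pos: [0.4543, 0.0705, 0.0172]
tool_rot: [-0.312, 0.608, 0.673, 0.283]
force: [-0.1, 1.0, -0.0]
finger_gap: 0.0435
grasp_force: 25.0
```

Request:
run_rows(deltas={"x":[-0.16,-0.16],"y":[0,0],"z":[0.12,0.12],"wx":[0,0],"wy":[0,0],"wz":[0,0],"aperture":[0.03,0.03]})

```text
time_s: 8.85
tcp_pos: [0.4544, 0.0705, 0.017]
tool_rot: [-0.312, 0.608, 0.673, 0.283]
force: [-4.8, -9.3, 16.1]
finger_gap: 0.0437
grasp_force: 25.0
```

Request:
run_rows(deltas={"x":[0.12,0.12,0.12,0.12,0.12,0.12],"y":[0,0,0,0,0,0],"z":[-0.1,-0.1,-0.1,-0.1,-0.1,-0.1],"wx":[0,0,0,0,0,0],"wy":[0,0,0,0,0,0],"wz":[0,0,0,0,0,0],"aperture":[0.03,0.09,0.09,0.09,0.09,0.09]})

```text
time_s: 9.45
tcp_pos: [0.4543, 0.0705, 0.017]
tool_rot: [-0.312, 0.608, 0.673, 0.283]
force: [-0.1, -0.3, 0.4]
finger_gap: 0.0805
grasp_force: 0.0
```

Request:
run_rows(deltas={"x":[0,0,0,0,0],"y":[0,0,0,0,0],"z":[0,-6,-16,-24,-24],"wx":[0,0,0,0,0],"wy":[0,0,0,0,0],"wz":[0,0,0,0,0],"aperture":[0.09,0.09,0.09,0.09,0.09]})

```text
time_s: 9.95
tcp_pos: [0.4657, -0.0249, 0.0963]
tool_rot: [-0.309, 0.61, 0.672, 0.284]
force: [0.5, 0.2, -0.6]
finger_gap: 0.0902
grasp_force: 0.0
```

```bash
python3 - <<'E'
from h import *
a=cv2.imread("pics/w2.png")
c,K,T=cap("scene");cv2.imwrite("pics/s3.png",cv2.resize(c[240:380,260:440],None,fx=3,fy=3,interpolation=cv2.INTER_CUBIC))
print(go([.4555,.0573,.035],95.66,-.7,.14))
E
```

```text
(array([ 0.1274, -0.0012,  0.0998]), array([ 0.0038, -1.5681, -0.0017]))
```

View pics/s3.png

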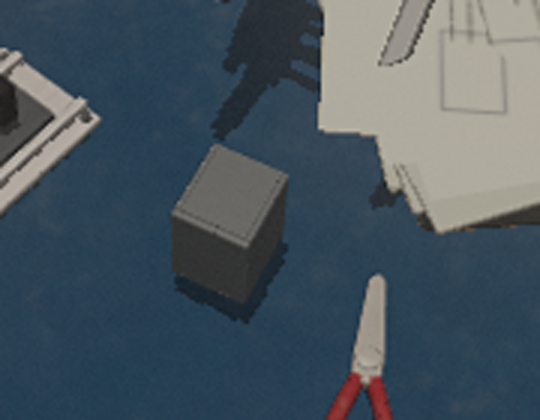

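The cover stands steadily on its end, with corners at about (172,215) and (288,178) in the crop, and the tool is clear. I'll swing over for the second grasp.

Converted, -0.03 m is -6, 0.15 m is 30, -1.1 rad is -11.

Request:
run_rows(deltas={"x":[7,16,30,30,30,30,30,30,30,30],"y":[0,0,0,0,0,0,0,0,0,0],"z":[-6,-6,0,0,0,16,16,16,16,16],"wx":[0,0,0,0,0,0,0,0,0,0],"wy":[0,-1.5,-11,-11,-11,-11,-11,-11,-11,-11],"wz":[0,0,0,0,0,0,0,0,0,0],"aperture":[0.09,0.09,0.09,0.09,0.09,0.09,0.09,0.09,0.09,0.09]})

```text
time_s: 11.0
tcp_pos: [0.4458, 0.1364, 0.1561]
tool_rot: [0.016, 0.67, 0.742, -0.024]
force: [-0.6, -0.8, 0.0]
finger_gap: 0.0899
grasp_force: 0.0
```

```bash
python3 - <<'E'
from h import *
print(go([.4543,.0719,.03],95.66,-.8,.10),bot.get_state()["joint_positions"].round(2))
E
```

```text
(array([-0.0028,  0.003 ,  0.0698]), array([-0.0117, -0.7433,  0.0082])) [ 0.43  0.35 -0.97  2.    0.39  1.01 -0.64]
```

Converted, 0.07 m is 14, 0.035 m is 7, -0.743 rad is -7.43.

Request:
run_rows(deltas={"x":[-0.6,-0.6,-0.6,-0.6,-0.6,-0.6],"y":[0.6,0.6,0.6,0.6,0.6,0.6],"z":[0,0,7,14,14,14],"wx":[-0.12,-0.12,-0.12,-0.12,-0.12,-0.12],"wy":[-7.43,-7.43,-7.43,-7.43,-7.43,-7.43],"wz":[0.08,0.08,0.08,0.08,0.08,0.08],"aperture":[0.09,0.09,0.09,0.09,0.09,0.09]})

```text
time_s: 11.6
tcp_pos: [0.4471, 0.1308, 0.0843]
tool_rot: [0.289, 0.616, 0.684, -0.263]
force: [0.4, -0.2, 0.3]
finger_gap: 0.0901
grasp_force: 0.0
```

```bash
python3 - <<'E'
from h import *
print(go([.4543,.0719,.03],95.66,-.8),bot.get_state()["joint_positions"].round(2))
E
```

```text
(array([-0.0022,  0.0013,  0.0992]), array([0.0003, 0.0022, 0.0067])) [-0.27  0.72 -0.66  1.89  0.91  1.52 -1.31]
```

Converted, 0.099 m is 19.8, 0.08 m is 16, 0.006 rad is 0.06.

Request:
run_rows(deltas={"x":[-0.4,-0.4,-0.4,-0.4,-0.4,-0.4,-0.4,-0.4,-0.4,-0.4],"y":[0.2,0.2,0.2,0.2,0.2,0.2,0.2,0.2,0.2,0.2],"z":[8,16,19.8,19.8,19.8,19.8,19.8,19.8,19.8,19.8],"wx":[0,0,0,0,0,0,0,0,0,0],"wy":[0,0.02,0.02,0.02,0.02,0.02,0.02,0.02,0.02,0.02],"wz":[0.06,0.06,0.06,0.06,0.06,0.06,0.06,0.06,0.06,0.06],"aperture":[0.09,0.09,0.09,0.09,0.03,0.03,0.03,0.03,0.03,0.03]})

```text
time_s: 12.6
tcp_pos: [0.4573, 0.0577, 0.0194]
tool_rot: [0.287, 0.622, 0.681, -0.259]
force: [0.4, 0.4, 0.2]
finger_gap: 0.0455
grasp_force: 0.4
```

Request:
run_rows(deltas={"x":[0,0,0],"y":[0,0,0],"z":[0,0,0],"wx":[0,0,0],"wy":[0,0,0],"wz":[0,0,0],"aperture":[0.03,0.03,0.03]})

```text
time_s: 12.9
tcp_pos: [0.4573, 0.0577, 0.0194]
tool_rot: [0.287, 0.622, 0.681, -0.259]
force: [-2.1, 1.2, 4.2]
finger_gap: 0.0442
grasp_force: 25.0
```

```bash
python3 - <<'E'
from h import *
print(go([.4543,.0719,.03],95.66,-.8), go([.4543,.0719,.10],95.66,-.8))
E
```

```text
(array([ 0.0024, -0.0016,  0.0011]), array([-0.0011, -0.0066, -0.0068])) (array([-0.0475, -0.0013, -0.048 ]), array([-0.0011, -0.0066, -0.0068]))
```

Converted, -0.07 m is -14, -0.048 m is -9.6.

Request:
run_rows(deltas={"x":[-4,-9.6,-14,-14],"y":[0,-0.2,-0.2,-0.2],"z":[-4,-9.6,-14,-14],"wx":[0,0,0,0],"wy":[0,0,0,0],"wz":[0,0,0,0],"aperture":[0.03,0.03,0.03,0.03]})

```text
time_s: 13.3
tcp_pos: [0.457, 0.059, 0.1212]
tool_rot: [0.288, 0.623, 0.681, -0.257]
force: [-0.1, 0.2, -1.5]
finger_gap: 0.0436
grasp_force: 25.0
```

```bash
python3 - <<'E'
from h import *
s=bot.get_state();M=Rq(s["tool_rot"]);print("G",s["tcp_pos"]-M[:,2]*bot.hold_point_z)
print(go([.60,.10,.15],85,-.0),go([.60,.10,.15],82.35,.77))
E
```

```text
G [0.45559077 0.07233664 0.13438056]
(array([ 0.0131,  0.1463, -0.0257]), array([0.0796, 0.789 , 0.1675])) (array([ 0.0183,  0.1493, -0.0385]), array([0.0123, 1.5537, 0.2513]))
```

Request:
run_rows(deltas={"x":[1,2.6,2.6,2.6,2.6,2.6,2.6,2.6],"y":[6,16,24,29.2,29.2,29.2,29.2,29.2],"z":[-4,-5.2,-5.2,-5.2,-5.2,-5.2,-5.2,-5.2],"wx":[0.8,0.8,0.8,0.8,0.8,0.8,0.8,0.8],"wy":[7.9,7.9,7.9,7.9,7.9,7.9,7.9,7.9],"wz":[1.7,1.7,1.7,1.7,1.7,1.7,1.7,1.7],"aperture":[0.03,0.03,0.03,0.03,0.03,0.03,0.03,0.03]})

```text
time_s: 14.1
tcp_pos: [0.5981, 0.0992, 0.127]
tool_rot: [-0.001, 0.738, 0.675, -0.003]
force: [-0.2, 0.2, -0.3]
finger_gap: 0.0441
grasp_force: 25.0
```

```bash
python3 - <<'E'
from h import *
print(go([.6146,.137,.15],82.35,.7708),bot.get_state()["joint_positions"].round(2))
E
```

```text
(array([ 0.0522,  0.0136, -0.0097]), array([-0.0216,  0.7734,  0.0398])) [ 0.39  0.61 -0.84  1.71  0.51  1.06 -0.71]
```

Careful with the scale: shifts go in units of 5 mm and turns go in units of 0.1 rad. That gives: 0.052 m is 10.4, 0.02 m is 4, 0.78 rad is 7.8.

Request:
run_rows(deltas={"x":[4,10.4,10.4,10.4,10.4,10.4,10.4,10.4],"y":[1,2.72,2.72,2.72,2.72,2.72,2.72,2.72],"z":[-1,-1.94,-1.94,-1.94,-1.94,-1.94,-1.94,-1.94],"wx":[-0.22,-0.22,-0.22,-0.22,-0.22,-0.22,-0.22,-0.22],"wy":[7.73,7.8,7.8,7.8,7.8,7.8,7.8,7.8],"wz":[0.4,0.4,0.4,0.4,0.4,0.4,0.4,0.4],"aperture":[0.03,0.03,0.03,0.03,0.03,0.03,0.03,0.03]})

```text
time_s: 14.9
tcp_pos: [0.6162, 0.152, 0.1377]
tool_rot: [-0.249, 0.695, 0.611, 0.285]
force: [0.6, 1.0, -0.5]
finger_gap: 0.0441
grasp_force: 25.0
```

```bash
python3 - <<'E'
from h import *
s=bot.get_state();M=Rq(s["tool_rot"]);print("G",s["tcp_pos"]-M[:,2]*bot.hold_point_z,s["joint_positions"].round(2))
print(go([.6146,.137,.15],82.35,.777))
for n in("scene","top"):
    c,K,T=cap(n);np.savez("v_"+n,K=K,T=T,c=c)
a=np.load("v_scene.npz")["c"][200:400,150:350];b=np.load("v_top.npz")["c"][130:290,180:340]
cv2.imwrite("pics/s4.png",np.hstack([cv2.resize(a,(400,400),interpolation=cv2.INTER_CUBIC),cv2.resize(b,(400,400),interpolation=cv2.INTER_CUBIC)]))
E
```

```text
G [0.61451696 0.13893321 0.15113515] [ 0.89  0.94 -1.2   1.79  0.13  0.73 -0.24]
(array([-0.0021,  0.0004, -0.0005]), array([-0.0013,  0.0003,  0.0033]))
```

View pics/s4.png

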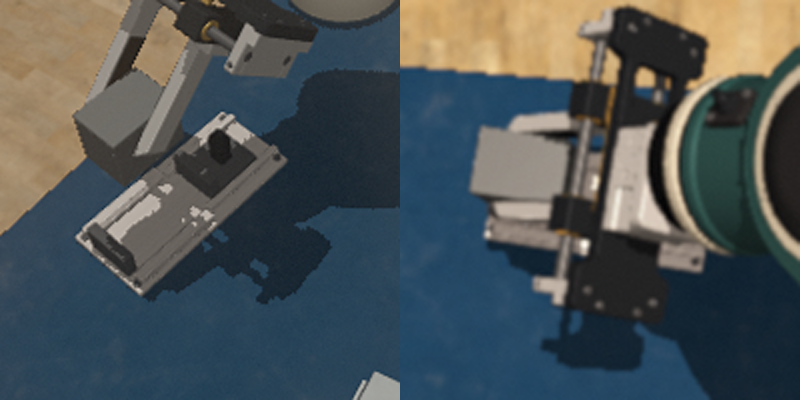

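The cover is held closed face up over the nest, with its top face at about (125,105) in the scene half. I'll lower it to just above the walls, then look.

```bash
python3 - <<'E'
from h import *
print(go([.6169,.1412,.055],82.35,.777))
E
```

```text
(array([-0.0659,  0.0016,  0.0707]), array([-0.0004,  0.0007,  0.0044]))
```

Request:
run_rows(deltas={"x":[-4,-9,-11.6,-13.2,-13.2],"y":[0.2,0.32,0.32,0.32,0.32],"z":[4,9,12.4,14.2,14.2],"wx":[0,0,0,0,0],"wy":[0,0,0,0,0],"wz":[0.04,0.04,0.04,0.04,0.04],"aperture":[0.03,0.03,0.03,0.03,0.03]})

```text
time_s: 15.5
tcp_pos: [0.6184, 0.1535, 0.04]
tool_rot: [-0.251, 0.697, 0.608, 0.285]
force: [-0.5, -1.0, -0.5]
finger_gap: 0.0441
grasp_force: 25.0
```

```bash
python3 - <<'E'
from h import *
print(go([.6169,.1412,.055],82.35,.777))
for n in("scene","top"):
    c,K,T=cap(n);np.savez("v_"+n,K=K,T=T,c=c)
a=np.load("v_scene.npz")["c"][240:350,180:300];b=np.load("v_top.npz")["c"][170:260,200:320]
cv2.imwrite("pics/s5.png",np.hstack([cv2.resize(x,(400,int(400*x.shape[0]/x.shape[1])),interpolation=cv2.INTER_CUBIC)[:300] for x in(a,b)]))
E
```

```text
(array([ 0.0016,  0.0001, -0.0006]), array([-0.0006, -0.0018, -0.0031]))
```

View pics/s5.png

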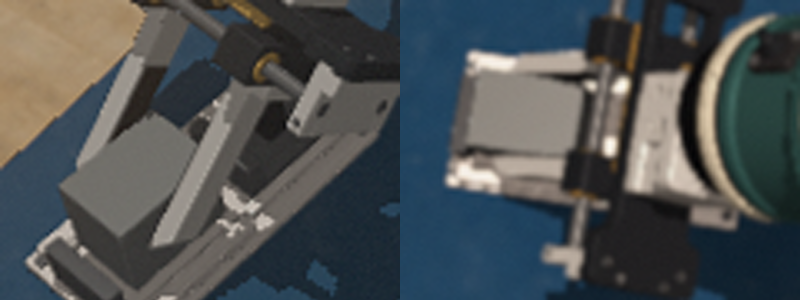

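In the top half the cover's front corners are at crop (474,73) and (465,150), and the nest's front corners at (477,53) and (447,187). In the scene half the cover hangs over the pocket just behind the stop. I'll check it numerically.

```bash
python3 - <<'E'
from h import *
d=np.load("v_top.npz");K,T,c=d["K"],d["T"],d["c"]
f=lambda x,y:(200+(x-400)/3.333,170+y/3.333)
for t,p,z in(("covA",f(474,73),.0704),("covB",f(465,150),.0704),("nA",f(477,53),.006),("nB",f(447,187),.006)):
    w=onz(K,T,p,z);e=np.array([.1332,.991]);q=w[:2]-[.618,.1497];print(t,w.round(4),"nest x,y",(q@e).round(4),(q@[-e[1],e[0]]).round(4))
# same nest corners in the first top picture
E
```

```text
covA [0.6365 0.1696 0.0704] nest x,y 0.0222 -0.0156
covB [0.5939 0.1726 0.0704] nest x,y 0.0194 0.0269
nA [0.6599 0.1818 0.006 ] nest x,y 0.0374 -0.0372
nB [0.5799 0.1958 0.006 ] nest x,y 0.0406 0.0439
```

Request:
run_rows(deltas={"x":[-0.6,-0.9,-0.9],"y":[0.2,0.2,0.2],"z":[0.6,1.1,1.1],"wx":[0,0,0],"wy":[-0.02,-0.02,-0.02],"wz":[-0.03,-0.03,-0.03],"aperture":[0.03,0.03,0.03]})

```text
time_s: 15.9
tcp_pos: [0.62, 0.153, 0.0334]
tool_rot: [-0.249, 0.697, 0.609, 0.285]
force: [-0.6, 0.2, -0.7]
finger_gap: 0.0436
grasp_force: 25.0
```

Request:
run_rows(deltas={"x":[-0.28,-0.56,-0.56],"y":[0,0,0],"z":[0.28,0.56,0.56],"wx":[0,0,0],"wy":[0,0,0],"wz":[0,0,0],"aperture":[0.03,0.03,0.03]})

```text
time_s: 16.2
tcp_pos: [0.6198, 0.153, 0.0292]
tool_rot: [-0.249, 0.697, 0.609, 0.285]
force: [-1.0, -0.6, -1.9]
finger_gap: 0.0442
grasp_force: 25.0
```

```bash
python3 - <<'E'
from h import *
s=bot.get_state();M=Rq(s["tool_rot"]);print("G",s["tcp_pos"]-M[:,2]*bot.hold_point_z);print(go([.6180,.1411,.0401],82.35,.777))
E
```

```text
G [0.61807633 0.13994467 0.04258555]
(array([-0.0009, -0.0002,  0.0026]), array([ 0.001 ,  0.    , -0.0007]))
```

Request:
run_rows(deltas={"x":[-0.12,-0.2,-0.2],"y":[0,0,0],"z":[0.12,0.2,0.2],"wx":[0,0,0],"wy":[0,0,0],"wz":[0,0,0],"aperture":[0.03,0.03,0.03]})

```text
time_s: 16.5
tcp_pos: [0.6201, 0.1532, 0.0288]
tool_rot: [-0.249, 0.697, 0.609, 0.286]
force: [-4.6, -5.2, 10.3]
finger_gap: 0.0438
grasp_force: 25.0
```

Request:
run_rows(deltas={"x":[-0.12,-0.12],"y":[0,0],"z":[0.12,0.12],"wx":[0,0],"wy":[0,0],"wz":[0,0],"aperture":[0.03,0.03]})

```text
time_s: 16.7
tcp_pos: [0.6202, 0.1533, 0.0287]
tool_rot: [-0.249, 0.697, 0.609, 0.286]
force: [-7.6, -9.0, 21.0]
finger_gap: 0.0436
grasp_force: 25.0
```

Request:
run_rows(deltas={"x":[-0.08,-0.08],"y":[0,0],"z":[0.08,0.08],"wx":[0,0],"wy":[0,0],"wz":[0,0],"aperture":[0.03,0.03]})

```text
time_s: 16.9
tcp_pos: [0.6202, 0.1534, 0.0285]
tool_rot: [-0.249, 0.697, 0.609, 0.286]
force: [-10.6, -11.3, 26.6]
finger_gap: 0.0439
grasp_force: 25.0
```

Converted, -0.0013 m is -0.26, 0.0013 m is 0.26.

Request:
run_rows(deltas={"x":[0.26,0.26],"y":[0,0],"z":[-0.26,-0.26],"wx":[0,0],"wy":[0,0],"wz":[0,0],"aperture":[0.03,0.03]})

```text
time_s: 17.1
tcp_pos: [0.62, 0.153, 0.0286]
tool_rot: [-0.249, 0.697, 0.609, 0.285]
force: [0.8, -1.0, -1.7]
finger_gap: 0.0441
grasp_force: 25.0
```

Request:
run_rows(deltas={"x":[0,0,0,0,0],"y":[0,0,0,0,0],"z":[0,0,0,0,0],"wx":[0,0,0,0,0],"wy":[0,0,0,0,0],"wz":[0,0,0,0,0],"aperture":[0.06,0.06,0.06,0.06,0.06]})

```text
time_s: 17.6
tcp_pos: [0.6199, 0.1531, 0.0284]
tool_rot: [-0.249, 0.697, 0.609, 0.285]
force: [-0.2, -0.0, 0.6]
finger_gap: 0.06
grasp_force: 0.0
```

Request:
run_rows(deltas={"x":[0,0,0,0,0,0],"y":[0,0,0,0,0,0],"z":[-2,-6,-12,-22,-32,-32],"wx":[0,0,0,0,0,0],"wy":[0,0,0,0,0,0],"wz":[0,0,0,0,0,0],"aperture":[0.06,0.08,0.08,0.08,0.08,0.08]})

```text
time_s: 18.2
tcp_pos: [0.6071, 0.0363, 0.1463]
tool_rot: [-0.246, 0.699, 0.608, 0.287]
force: [0.4, 0.9, -0.8]
finger_gap: 0.0798
grasp_force: 0.0
```

```bash
python3 - <<'E'
from h import *
for n in("scene","top","wrist"):
    c,K,T=cap(n);np.savez("v_"+n,K=K,T=T,c=c)
a=np.load("v_scene.npz")["c"][230:360,170:310];b=np.load("v_top.npz")["c"][150:280,190:330];w=np.load("v_wrist.npz")["c"]
cv2.imwrite("pics/s6.png",np.hstack([cv2.resize(x,(400,int(400*x.shape[0]/x.shape[1])),interpolation=cv2.INTER_CUBIC)[:370] for x in(a,b)]))
cv2.imwrite("pics/w6.png",w)
E
```

```text
(no output)
```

View pics/s6.png

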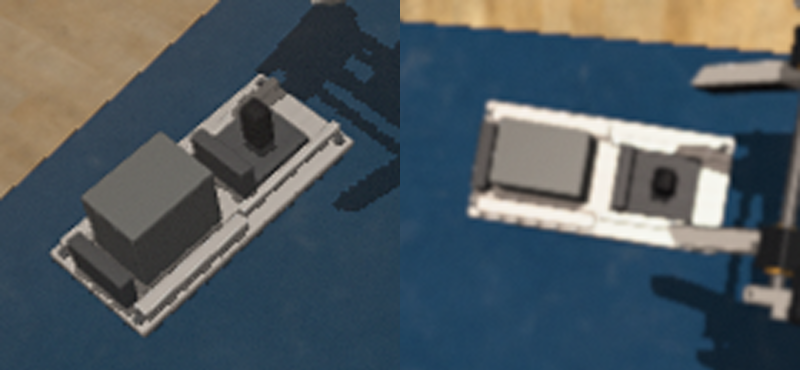

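The cover sits upside down between the pocket's side walls, close to the stop and level, with its top corners in the scene half at (83,202), (160,135), (218,183) and (135,243). The post top is at (256,103) in the scene half and (664,173) in the top half.

```bash
python3 - <<'E'
from h import *
S=np.load("v_scene.npz");P=np.load("v_top.npz");k=400/140
f=lambda p:(170+p[0]/k,230+p[1]/k)
g=lambda p:(190+(p[0]-400)/k,150+p[1]/k)
for n,a,b in(("stopFar",(83,202),(500,119)),("stopNear",(135,243),(490,185)),("jawNear",(218,184),(584,201)),("jawFar",(161,135),(595,136)),("post",(256,103),(664,173)),("baseFar",(50,252),(487,101)),("baseNear",(145,333),(469,217)),("baseRear",(352,140),(727,251))):
    x,r=tri((S["K"],S["T"],f(a)),(P["K"],P["T"],g(b)));q=x[:2]-[.618,.1497];e=np.array([.1332,.991]);print(n,x.round(4),np.round(r[0],1),"nest",(q@e).round(4),(q@[-e[1],e[0]]).round(4))
print(go([.6,.06,.10],82.35,0))
c=np.load("v_wrist.npz");m=(c["c"].max(2)<50);print(m[:300].sum())
E
```

```text
stopFar [0.6412 0.1689 0.052 ] 1.0 nest 0.0221 -0.0204
stopNear [0.5981 0.1735 0.0543] 1.9 nest 0.0209 0.0229
jawNear [0.5908 0.1137 0.0419] 1.9 nest -0.0393 0.0222
jawFar [0.634 0.108 0.049] 3.2 nest -0.0392 -0.0214
post [0.608  0.06   0.0455] 0.8 nest -0.0902 -0.002
baseFar [0.6615 0.1876 0.006 ] 0.8 nest 0.0433 -0.0381
baseNear [0.5815 0.1966 0.0063] 1.6 nest 0.0416 0.0424
baseRear [ 0.5654  0.0205 -0.0062] 3.0 nest -0.135 0.035
(array([-0.0304, -0.0069,  0.0559]), array([ 0.0008, -0.7766, -0.0011]))
3511
```

The geometry matches a seated cover: top at about 52 mm with 2–4 mm noise, and corners at y = ±22. The post is at nest x ≈ -90. I'll push the post from behind with closed fingers.

```bash
python3 - <<'E'
from h import *
print(delta([.6025,.0308,.12],ori(82.35,0)))
E
```

```text
(array([-0.0237, -0.0005,  0.0082]), array([ 0.0008, -0.7766, -0.0011]))
```

Request:
run_rows(deltas={"x":[0,0,0,0,0,0,0],"y":[0,0,0,0,0,0,0],"z":[-2,-2,-2,-2,-2,-2,-2],"wx":[0,0,0,0,0,0,0],"wy":[-7.77,-7.77,-7.77,-7.77,-7.77,-7.77,-7.77],"wz":[0,0,0,0,0,0,0],"aperture":[0,0,0,0,0,0,0]}, force=20)

```text
time_s: 19.05
tcp_pos: [0.6032, 0.038, 0.1491]
tool_rot: [-0.0, 0.751, 0.66, -0.0]
force: [-0.4, 0.3, -0.1]
finger_gap: 0.0276
grasp_force: 0.0
```

```bash
python3 - <<'E'
from h import *
print(delta([.6025,.0308,.022],ori(82.35,0)))
E
```

```text
(array([-0.0072,  0.0003,  0.1271]), array([-0.0005, -0.0004,  0.0043]))
```

Request:
run_rows(deltas={"x":[-1.44,-1.44,-1.44,-1.44,-1.44,-1.44,-1.44],"y":[0,0,0,0,0,0,0],"z":[6,14,20,23,25.4,25.4,25.4],"wx":[0,0,0,0,0,0,0],"wy":[0,0,0,0,0,0,0],"wz":[0.04,0.04,0.04,0.04,0.04,0.04,0.04],"aperture":[0,0,0,0,0,0,0]})

```text
time_s: 19.75
tcp_pos: [0.6035, 0.0278, 0.0235]
tool_rot: [0.0, 0.754, 0.656, 0.001]
force: [-0.2, 0.7, 0.4]
finger_gap: 0.0006
grasp_force: 0.0
```

Request:
run_rows(deltas={"x":[0.8,1.6,2.4,3.2,4,4],"y":[0,0,0,0,0,0],"z":[0,0,0,0,0,0],"wx":[0,0,0,0,0,0],"wy":[0,0,0,0,0,0],"wz":[0,0,0,0,0,0],"aperture":[0,0,0,0,0,0]})

```text
time_s: 20.35
tcp_pos: [0.6058, 0.0483, 0.0228]
tool_rot: [0.0, 0.754, 0.657, 0.0]
force: [-0.2, -0.4, -0.2]
finger_gap: 0.0004
grasp_force: 0.0
```

Converted, 0.015 m is 3, 0.012 m is 2.4.

Request:
run_rows(deltas={"x":[0.6,1.2,1.8,2.4,3,3],"y":[0,0,0,0,0,0],"z":[0,0,0,0,0,0],"wx":[0,0,0,0,0,0],"wy":[0,0,0,0,0,0],"wz":[0,0,0,0,0,0],"aperture":[0,0,0,0,0,0]})

```text
time_s: 20.95
tcp_pos: [0.6078, 0.0631, 0.0226]
tool_rot: [0.0, 0.754, 0.657, 0.0]
force: [0.1, 0.6, -0.0]
finger_gap: 0.0003
grasp_force: 0.0
```

Request:
run_rows(deltas={"x":[0.2,0.4,0.6,0.8,0.8],"y":[0,0,0,0,0],"z":[0,0,0,0,0],"wx":[0,0,0,0,0],"wy":[0,0,0,0,0],"wz":[0,0,0,0,0],"aperture":[0,0,0,0,0]})

```text
time_s: 21.45
tcp_pos: [0.6084, 0.0666, 0.0227]
tool_rot: [0.0, 0.754, 0.656, 0.0]
force: [-0.5, -1.9, -0.7]
finger_gap: 0.0006
grasp_force: 0.6
```

Request:
run_rows(deltas={"x":[0.2,0.4,0.6,0.6],"y":[0,0,0,0],"z":[0,0,0,0],"wx":[0,0,0,0],"wy":[0,0,0,0],"wz":[0,0,0,0],"aperture":[0,0,0,0]})

```text
time_s: 21.85
tcp_pos: [0.6087, 0.0696, 0.0226]
tool_rot: [0.0, 0.754, 0.656, 0.0]
force: [-0.8, -2.8, 0.2]
finger_gap: 0.0005
grasp_force: 0.8
```

Request:
run_rows(deltas={"x":[0.2,0.3,0.3],"y":[0,0,0],"z":[0,0,0],"wx":[0,0,0],"wy":[0,0,0],"wz":[0,0,0],"aperture":[0,0,0]})

```text
time_s: 22.15
tcp_pos: [0.6088, 0.0696, 0.0226]
tool_rot: [0.001, 0.755, 0.656, -0.001]
force: [-3.8, -8.0, 5.7]
finger_gap: 0.0007
grasp_force: 4.3
```

Request:
run_rows(deltas={"x":[0.2,0.2],"y":[0,0],"z":[0,0],"wx":[0,0],"wy":[0,0],"wz":[0,0],"aperture":[0,0]})

```text
time_s: 22.35
tcp_pos: [0.6088, 0.0696, 0.0226]
tool_rot: [0.001, 0.755, 0.656, -0.001]
force: [-6.5, -12.1, 8.5]
finger_gap: 0.0005
grasp_force: 6.7
```

Converted, 0.0015 m is 0.3, 0.001 m is 0.2.

Request:
run_rows(deltas={"x":[0.2,0.3,0.3],"y":[0,0,0],"z":[0,0,0],"wx":[0,0,0],"wy":[0,0,0],"wz":[0,0,0],"aperture":[0,0,0]})

```text
time_s: 22.65
tcp_pos: [0.6088, 0.0697, 0.0226]
tool_rot: [0.001, 0.755, 0.656, -0.002]
force: [-9.9, -19.0, 13.5]
finger_gap: 0.0009
grasp_force: 10.3
```

Request:
run_rows(deltas={"x":[-0.8,-4,-6,-6,-6,-6,-6],"y":[0,0,0,0,0,0,0],"z":[0,0,0,-10,-20,-30,-30],"wx":[0,0,0,0,0,0,0],"wy":[0,0,0,0,0,0,0],"wz":[0,0,0,0,0,0,0],"aperture":[0,0,0,0,0,0,0]})

```text
time_s: 23.35
tcp_pos: [0.6077, 0.0438, 0.1789]
tool_rot: [0.003, 0.755, 0.656, 0.003]
force: [0.8, -0.5, 0.0]
finger_gap: 0.0001
grasp_force: 0.0
```

```bash
python3 - <<'E'
from h import *
for n in("scene","wrist"):
    c,K,T=cap(n);np.savez("v_"+n,K=K,T=T,c=c)
a=np.load("v_scene.npz")["c"][235:355,175:305];w=np.load("v_wrist.npz")["c"]
cv2.imwrite("pics/fin.png",np.hstack([cv2.resize(a,(400,369),interpolation=cv2.INTER_CUBIC),cv2.resize(w[0:369,120:520],(400,369))]))
E
```

```text
(no output)
```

View pics/fin.png

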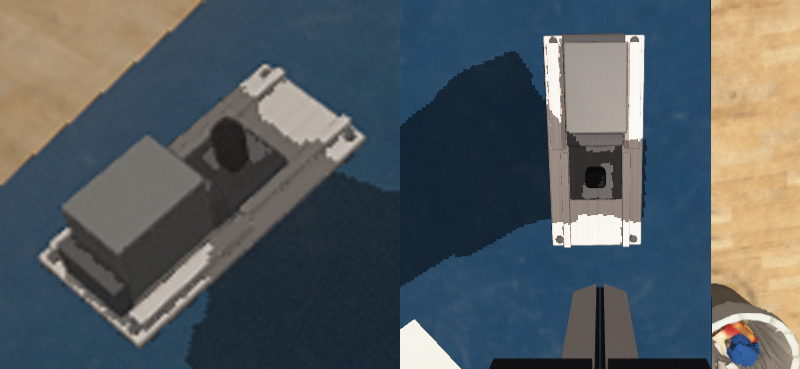

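The cover fills the gap between the stop (top, row about 40) and the jaw (row about 138), straight and centred in the pocket. The post top is at (595,177) in the wrist half and the tool is clear. One numeric check, then I'll hand in.

```bash
python3 - <<'E'
from h import *
d=np.load("v_wrist.npz");K,T=d["K"],d["T"];f=lambda x,y:(120+x-400,y)
e=np.array([.1332,.991])
q=lambda p,z:onz(K,T,f(*p),z)[:2]
rear=(q((558,245),.006)+q((642,245),.006))/2;front=(q((544,36),.006)+q((645,36),.006))/2
A=lambda p,z:((q(p,z)-rear)@e-.128).round(4), 
for n,p,z in(("post top",(595,177),.045),("cover jaw end",(594,133),.056),("cover stop end",(594,42),.056)):
    v=q(p,z)-rear;print(n,(v@e-.128).round(4),(v@[-e[1],e[0]]).round(4))
print("base len",np.linalg.norm(front-rear))
E
```

```text
post top -0.0624 0.0037
cover jaw end -0.0299 0.0041
cover stop end 0.0291 0.0035
base len 0.17059740530825204
```

```bash
python3 -c "
from plant import bot
print(bot.job_done())"
```

```text
the job is handed in; nothing more can be done
None
```

The job is handed in: the cover sits open side down in the nest's pocket, snug between jaw and stop by the last camera check, and the robot is clear of it; no verdict was printed, and I didn't re-measure the roll and jar, which the arm didn't go near while low.

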